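Take the spent ribbon cassette out of the counter printer

TASK

The ribbon in the counter printer is used up: slide the printer's top cover all the way back by its rib, then pinch the two side catches of the ribbon cassette together and lift the cassette up out of its bay. Finish while still holding it by the pinched catches, level and still, with its underside about 10 cm above the printer's top; the cover stays open and the other things on the counter are left alone.

Things in the scene. Friction and masses are not known exactly. Their poses are not given: they have to be found in the camera images.
- printer: White and grey counter printer fixed to the worktop, 322 (x) x 200 (y) x 100 mm high without its cover. Origin on the worktop under the centre of the cassette bay; x points from its front (paper slot) to its back: it spans x -87 to +235, y -100 to +100 mm. Under the cover its top has an open well, x -75 to +75, y -85 to +85 mm, whose floor (the deck) is 60 mm above the worktop.
- bay (a point): Centre of the mouth of the cassette bay, at deck height, 60 mm above the worktop. The bay is a hole in the deck, its floor 20 mm above the worktop. Ledges of the deck, 2 mm above the barbs of the catches, hold the cassette down unless both catches are pinched.
- cover (a joint): Flat grey cover over the well, 170 x 194 mm, top face 105 mm above the worktop. In m: 0 = closed, 0.150 = all the way back at its stop; slides to the printer's +x, 1.5 N of friction plus 4 N per m/s, stays where left; may start up to 40 mm open. Fully back, its front edge is 65 mm behind the bay's centre and the cassette is uncovered.
- cover_rib (a point): Centre of the top edge of the rib on the cover: an upright bar 12 mm thick (along the printer's x), 60 mm wide (y), 28 mm high above the cover's top face, so this point is 133 mm above the worktop. It moves with the cover, 65 mm in front of the cover's centre.
- cassette: Black ribbon cassette, 97 long (x) x 54 wide (y) x 50 mm high without its catches, about 0.18 kg with them (mass varies), sitting loose in the bay with about 1.5 mm of play. Origin at the centre of its underside (20 mm above the worktop at the start), axes parallel to the printer's, z up. The catches stand up at the middle of its two long sides.
- catch_left (a joint): Left side catch of the cassette, on its +y side, sprung. In m: 0 = released (its barb locked under the ledge), 0.006 = pinched in to its stop; the barb clears the ledge past 0.0035 if the cassette is centred in the bay, past 0.005 at worst. It slides towards the middle of the cassette; 2.4 N starts it, 7.2 N at the stop; it springs back when let go.
- catch_right (a joint): Right side catch, on the -y side, the mirror image of the left one: same values and forces.
- catch_left_grip (a point): Middle of the outer face of the left catch's thumb tab, 14 mm below its top; moves with the catch. The tab is an upright grey ribbed plate, 24 mm wide (x), 5 mm thick (y), its top 74 mm above the cassette's underside (at the start 34 mm above the deck, 94 mm above the worktop). Over the outer faces of both tabs: 63 mm released, 51 mm fully pinched.
- catch_right_grip (a point): The same point on the right catch's tab, opposite.
- tumbler: Bystander: steel tumbler, 72 mm across, 100 mm high, beside the printer. Origin at the centre of its underside.
- glue: Bystander: white glue bottle with a cap, 44 mm across, 110 mm high, beside the printer. Origin at the centre of its underside.
- stapler: Bystander: stapler, 130 x 34 x 54 mm high, beside the printer, lying along its x. Origin at the centre of its underside.

How it is judged:
By the outcome, as a careful person would: the job done as asked, in the order asked, and still so for the second after the job is handed in, while the arm keeps its last pose, push and grip.
It also fails if it takes over 46 s, if anything falls off the work surface, if the arm or the gripper's body presses on something with over 40 N, if the wrist force passes 120 N, or if a joint passes its speed limit or range.

ROBOT

A 6-joint arm with a two-finger parallel gripper is mounted at the origin on the work surface. World frame = base frame: x ahead of the robot, y to its left, z up, the work surface at z = 0. Lengths are in m, angles in rad, forces in N, time in s.
With the tool pointing down it reaches from about 0.425 to 0.95 m from the base axis. Payload 3.5 kg.
Tool frame: the origin (TCP) lies between the finger pads; the fingertips stand 14 mm ahead of it and the grasp point (between the pads) lies 5 mm behind it; z points along the fingers, y is the direction in which the jaws open and shut (so a half turn about z gives the same grasp; the last joint's range is limited). The gripper opens to 85 mm and grips with 20 to 120 N. Pads are 22 mm wide; open, the fingers measure 114 mm over their backs; the gripper's body (76 mm by 85 mm) begins 54 mm behind the grasp point. The pads swing forward as they close: fully open they stand 13 mm farther back than shut.
Start: joints at [0.968, 0.286, 1.577, -0, 1.279, -0.15], TCP at [0.295, 0.607, 0.245] pointing down, gripper open.
Joint ranges: [-2.77, 2.77], [-0.9, 2.22], [0.21, 2.48], [-1.53, 4.67], [0.24, 2.81], [-2.84, 2.84]. Speed limits (rad/s): [2.79, 2.79, 3.14, 3.14, 3.14, 3.14].

INTERFACE

Orientations are given as a unit quaternion [x, y, z, w].
In Python, from plant import ctrl gives the robot as it stands. The module is installed in compiled form; this text tells all that it offers.
- The arm moves only by the tool servo_tool, never from a script. Its argument "increments" is text: rows parted by semicolons, each of 7 numbers parted by spaces: the turn, a rotation vector about the tool's x, y, z in rad, then the shift along the tool's x, y, z in cm, then the finger opening in cm, from 0 to 8.54. In form: ax ay az dx dy dz claw; .... A call has 1 to 10 rows; each row is the pose to reach, as a shift and turn from the pose commanded when the call began, along the tool's axes at that moment; what a row does not reach only later rows make up. A row lasts 1/12 s, in which the tool goes at most 41.7 mm and 7.16 degrees, less where a joint would pass 70% of its speed; a pose out of reach is approached as far as the arm can. A call with a gripper value outside its range is refused whole. The fingers move at their own pace and stop on an object; "grip_force" is the grip in N (left out, the last holds). Time passes only in rows, so rows that repeat a pose let the fingers close. It gives the time, the measured TCP pose, the force and the opening at its end, in the units of the state.
- ctrl.get_state(): the state, without advancing time (a new reading comes with each control period).
- ctrl.read_camera(name): name is "side" or "top"; returns (picture, depth): 480x640x3 uint8, red, green, blue; 480x640 float32, m along the optical axis (not along the pixel's ray), 0 where there is no reading.
- ctrl.camera_info(name): a dict with "camera_matrix" (3x3 intrinsics, pixels), "world_to_cam" (4x4, takes a point from world to camera coordinates). Camera axes: x right, y down, z forward; pixel columns grow to the right and rows downward; lengths in m; the calibration is good to about 2 mm. A picture is of the moment at which its call begins. camera_info takes no time and is no camera call.
- ctrl.sign_off(): hands the job in, once; it reports no verdict.
The state is a dict: "time": time; "qpos": joint angles; "dq": joint speeds; "joint_efforts": joint torques, N m; "eef_pos": TCP position; "tcp_rot": TCP orientation; "contact_force": force on the tool from outside, world axes, zero at the start; "wrist_torque": the same for the moment, N m; "opening": opening from 0.0 (shut) to 1.0 (fully open).
Only numpy, scipy, OpenCV 4.12 (cv2) and the standard library are available. Lean on these libraries where they do the work, as an engineer would, in place of code of your own. Each camera call takes 0.05 s, during which the arm holds its last target.

## Working session

There is one attempt and no reset: what is moved stays moved. The work goes in short steps, Python scripts to look and compute and a tool call to move; the robot and the scene stay as the last step left them, time stands still between calls to the robot, and variables do not carry over. Pictures are saved under pics/ and viewed, and the job is handed in when it is done.

Besides the shell and the picture viewer there is one more tool, called after "Call:" by a JSON object that holds its "name" and its "arguments", one argument or row to a line. servo_tool: Moves the arm, as the interface text tells. Its arguments: {"type":"object","properties":{"increments":{"type":"string"},"grip_force":{"type":"number"}},"required":["increments"]}

```bash
mkdir -p pics; python3 - <<'E'
from plant import ctrl
import cv2,numpy as np
for n in("top","side"):
    p,d=ctrl.read_camera(n); cv2.imwrite(f"pics/{n}0.png",p[:,:,::-1]); np.save(f"pics/{n}0.npy",d)
    i=ctrl.camera_info(n); print(n,i["camera_matrix"],i["world_to_cam"])
s=ctrl.get_state(); print(s)
E
```

```text
top [[456.17651249   0.         313.74830378]
 [  0.         456.17651249 238.58743493]
 [  0.           0.           1.        ]] [[ 0.05857646 -0.99826935 -0.0052054   0.04226993]
 [-0.97513291 -0.05610087 -0.21440264  0.60847751]
 [ 0.21373956  0.0176349  -0.97673149  0.8412646 ]
 [ 0.          0.          0.          1.        ]]
side [[561.46013545   0.         325.52210104]
 [  0.         561.46013545 238.38206236]
 [  0.           0.           1.        ]] [[ 0.69830113 -0.71579195  0.00417324 -0.37654764]
 [-0.49582518 -0.48789789 -0.71841008  0.41871451]
 [ 0.51626827  0.49959738 -0.69560732  0.82238295]
 [ 0.          0.          0.          1.        ]]
{'time': 0.1, 'qpos': array([ 9.67988115e-01,  2.87099337e-01,  1.57800426e+00,  3.96808775e-05,
        1.27860636e+00, -1.50044342e-01]), 'dq': array([ 1.33794949e-05, -2.20662997e-03, -3.82735430e-03, -7.82482350e-04,
        1.74194359e-03, -1.32394641e-03]), 'joint_efforts': array([ 1.79316726e-04, -4.07298625e+01, -2.93697256e+01, -1.27850039e-04,
        3.43210471e-03, -1.11357971e-05]), 'eef_pos': array([0.29495567, 0.60653123, 0.24408489]), 'tcp_rot': array([ 2.24458714e-01,  9.74483024e-01, -9.77543498e-04, -4.06821688e-04]), 'contact_force': array([-0.80026475,  0.0995968 , -0.01502935]), 'wrist_torque': array([-0.01228407, -0.00710537, -0.03809238]), 'opening': 0.9978069059960835}
```

View pics/top0.png

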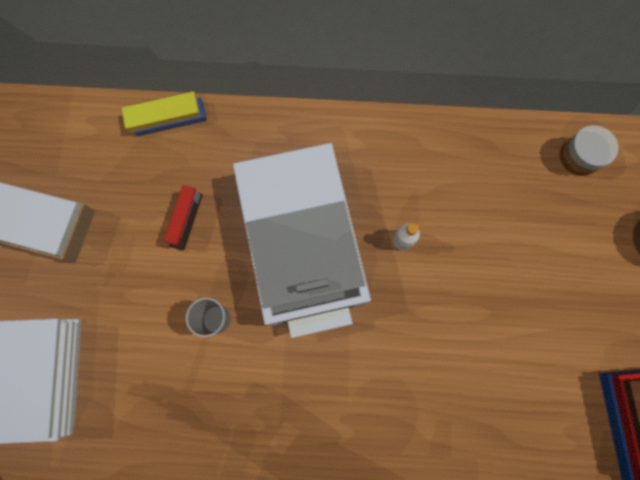

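View pics/side0.png

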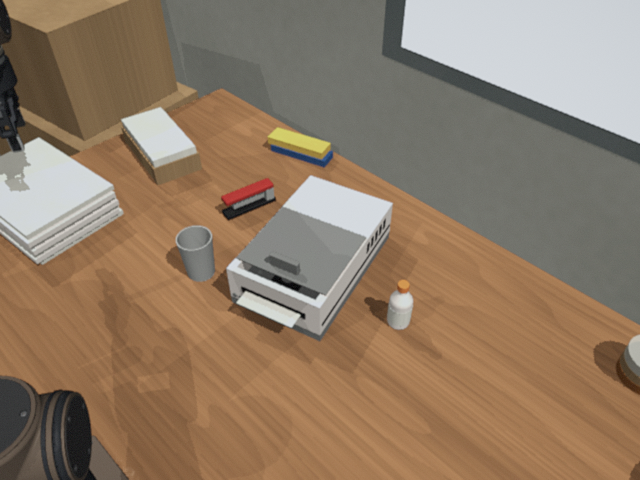

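The top view shows the printer at about (300,230), with its rib at (312,285) and the cover slightly open at the front. The tumbler is at (207,317), the glue at (406,236) and the stapler at (182,217). Next I'll measure from depth.

```bash
cat > h.py <<'E'
import numpy as np,cv2
from plant import ctrl
def cloud(n,d):
    i=ctrl.camera_info(n);K=i["camera_matrix"];T=np.linalg.inv(i["world_to_cam"])
    v,u=np.mgrid[0:480,0:640]
    c=np.stack([(u-K[0,2])*d/K[0,0],(v-K[1,2])*d/K[1,1],d],-1)
    return c@T[:3,:3].T+T[:3,3]
def ray(n,u,v,z):
    i=ctrl.camera_info(n);K=i["camera_matrix"];T=np.linalg.inv(i["world_to_cam"])
    r=T[:3,:3]@np.array([(u-K[0,2])/K[0,0],(v-K[1,2])/K[1,1],1]);o=T[:3,3]
    return o+r*(z-o[2])/r[2]
def proj(n,P):
    i=ctrl.camera_info(n);q=i["world_to_cam"]@np.append(P,1);q=i["camera_matrix"]@q[:3];return q[:2]/q[2]
E
python3 - <<'E'
from h import *
d=np.load("pics/top0.npy");P=cloud("top",d)
roi=np.zeros((480,640),bool);roi[130:330,225:375]=1
z=P[...,2]
for lo,hi in((.085,.115),(.115,.14),(.122,.14)):
    m=roi&(z>lo)&(z<hi);q=P[m];print(m.sum(),np.median(q[:,2]),q[:,:2].mean(0))
    r=cv2.minAreaRect((q[:,:2]*1000).astype(np.float32));print(r,cv2.boxPoints(r).round().tolist())
p=cv2.imread("pics/top0.png")
cv2.imwrite("pics/top0c.png",cv2.resize(p[130:345,215:385],None,fx=3.5,fy=2.75*3.5/3.5 if 0 else 3.5)[:752][:600+152] if 0 else cv2.resize(p[250:345,225:385],None,fx=5,fy=5,interpolation=2))
p=cv2.imread("pics/side0.png")
cv2.imwrite("pics/side0c.png",cv2.resize(p[170:345,220:400],None,fx=3.4,fy=3.4,interpolation=2))
E
```

```text
15939 0.10306511251345718 [0.61511661 0.10698021]
((604.7188720703125, 140.4402618408203), (323.12445068359375, 271.96112060546875), 15.866781234741211) [[412.0, 227.0], [486.0, -35.0], [797.0, 54.0], [723.0, 315.0]]
249 0.13242215699929105 [0.50496466 0.07476134]
((505.6629943847656, 75.16397094726562), (12.699823379516602, 59.43031692504883), 16.486513137817383) [[491.0, 102.0], [508.0, 45.0], [520.0, 48.0], [503.0, 105.0]]
232 0.13257533853359577 [0.50527533 0.0750245 ]
((505.6909484863281, 75.16483306884766), (12.521093368530273, 59.37841796875), 16.914962768554688) [[491.0, 102.0], [508.0, 45.0], [520.0, 49.0], [503.0, 105.0]]
```

View pics/top0c.png

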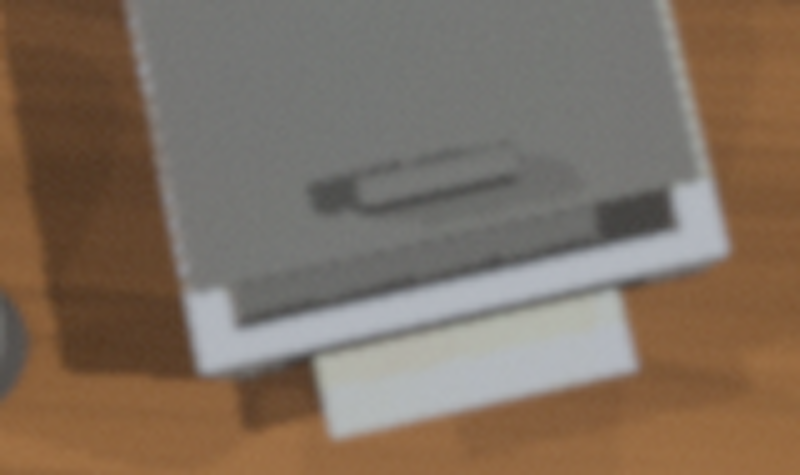

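View pics/side0c.png

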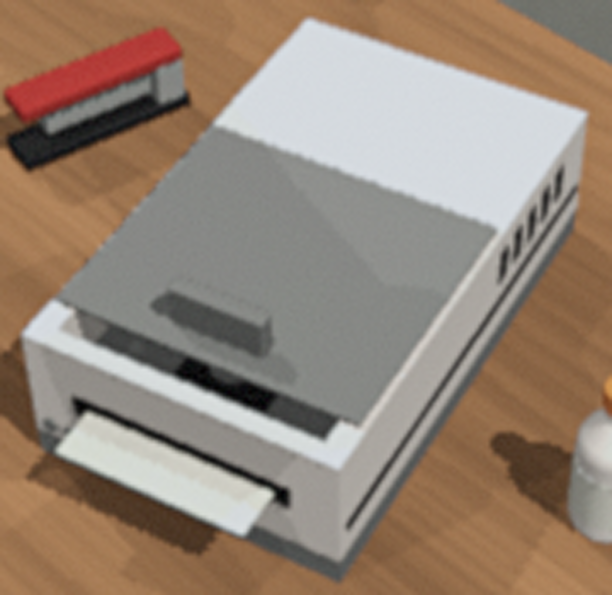

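```bash
python3 - <<'E'
from h import *
d=np.load("pics/top0.npy");P=cloud("top",d);z=P[...,2]
m=((z>.085)&(z<.115)).astype(np.uint8); m[:130]=0;m[330:]=0;m[:,:225]=0
n,l,s,c=cv2.connectedComponentsWithStats(m)
k=1+np.argmax(s[1:,4]);q=P[l==k];print(s[k])
r=cv2.minAreaRect((q[:,:2]*1000).astype(np.float32));print(r,cv2.boxPoints(r).round().tolist())
# corners from picture
fl=ray("top",225+200/5,250+375/5,.1)
fr=ray("top",225+728/5,250+255/5,.1)
print(fl,fr,np.hypot(*(fl-fr)[:2]),np.degrees(np.arctan2(*(fl-fr)[[1,0]]))-90)
bl=ray("top",234.5,161,.1);br=ray("top",332.5,145,.1);print(bl,br,np.hypot(*(bl-br)[:2]),np.hypot(*(bl-fl)[:2]))
# side
S=lambda u,v:ray("side",220+u/3.4,170+v/3.4,.1)
sfl,sfr,sbl,sbr=S(22,335),S(342,468),S(308,18),S(588,115);print(sfl,sfr,sbl,sbr,[np.hypot(*(a-b)[:2]) for a,b in((sfl,sfr),(sbl,sbr),(sfl,sbl),(sfr,sbr))])
x=sbl-sfl;print(np.degrees(np.arctan2(x[1],x[0]))); x=sbr-sfr;print(np.degrees(np.arctan2(x[1],x[0])));x=bl-fl;print(np.degrees(np.arctan2(x[1],x[0])));x=br-fr;print(np.degrees(np.arctan2(x[1],x[0])))
# rib top
mm=(z>.122)&(z<.14)&(l*0==0);mm[:250]=0;mm[330:]=0;mm[:,:260]=0;mm[:,370:]=0
r=cv2.minAreaRect((P[mm][:,:2]*1000).astype(np.float32));print(r)
d=np.load("pics/side0.npy");Q=cloud("side",d);mm=(Q[...,2]>.122)&(Q[...,2]<.14);mm[:230]=0;mm[290:]=0;mm[:,:255]=0;mm[:,310:]=0
r=cv2.minAreaRect((Q[mm][:,:2]*1000).astype(np.float32));print(r,Q[mm].mean(0))
E
```

```text
[  233   143   138   182 15936]
((614.5349731445312, 106.26850891113281), (323.12799072265625, 200.51307678222656), 16.010934829711914) [[432.0, 158.0], [487.0, -35.0], [797.0, 54.0], [742.0, 247.0]]
[0.4301406  0.15679939 0.1       ] [ 0.48524983 -0.03540698  0.1       ] 0.1999507807654561 15.99860627994731
[0.74626413 0.24351912 0.1       ] [0.79130865 0.05063367 0.1       ] 0.19807524953778802 0.3278023704870334
[0.4321397  0.15582356 0.1       ] [ 0.48931621 -0.03599215  0.1       ] [0.74286429 0.24603054 0.1       ] [0.79632503 0.05179374 0.1       ] [np.float64(0.2001559914941451), np.float64(0.20145963241620582), np.float64(0.32355380738701434), np.float64(0.3193129849047772)]
16.18863063416249
15.957316290268167
15.340145078020107
15.701977079456501
((505.6909484863281, 75.16483306884766), (12.521093368530273, 59.37841796875), 16.914962768554688)
((505.66363525390625, 74.27922058105469), (14.715612411499023, 60.724281311035156), 14.96047592163086) [0.50419361 0.07190132 0.13056035]
```

```bash
cat >> h.py <<'E'
from scipy.spatial.transform import Rotation as R
YAW=np.radians(16.0); C=np.array([.6145,.1063]); X=np.array([np.cos(YAW),np.sin(YAW)]);Y=np.array([-X[1],X[0]])
BAY=C-.074*X
def w(px,py,z): return np.append(BAY+px*X+py*Y,z)
Rt=R.from_matrix(np.array([[-X[0],Y[0],0],[-X[1],Y[1],0],[0,0,-1]]))
def inc(px,py,z,pos=None,rot=None):
    s=ctrl.get_state();p=s["eef_pos"] if pos is None else pos;r=R.from_quat(s["tcp_rot"] if rot is None else rot)
    print("turn",(r.inv()*Rt).as_rotvec().round(4),"shift cm",(r.inv().apply(w(px,py,z)-p)*100).round(2))
def where():
    s=ctrl.get_state();e=s["eef_pos"];v=e[:2]-BAY
    print("t",round(s["time"],2),"printer xy",v@X,v@Y,"z",e[2],"yawerr",(R.from_quat(s["tcp_rot"]).inv()*Rt).as_rotvec().round(4),"F",s["contact_force"].round(2),"op",s["opening"])
E
python3 -c "
from h import *
print(BAY,w(-.085,0,.245)); inc(-.085,0,.245);where()"
```

```text
[0.54336663 0.08590284] [0.46165939 0.06247366 0.245     ]
turn [-0.0019 -0.0011 -0.732 ] shift cm [-3.879e+01 -4.163e+01 -2.000e-02]
t 0.1 printer xy -0.09528330998194162 0.5689314747298273 z 0.24408489026737343 yawerr [-0.0019 -0.0011 -0.732 ] F [-0.8   0.1  -0.02] op 0.9978069059960835
```

Call:
{"name": "servo_tool", "arguments": {
  "increments": "0 0 -0.05 -2 -2.1 0 8; 0 0 -0.12 -5 -5.4 0 6; 0 0 -0.2 -7.5 -8.1 0 4; 0 0 -0.28 -10 -10.8 0 2; 0 0 -0.36 -12.5 -13.4 0 0; 0 0 -0.44 -15 -16.1 0 0; 0 0 -0.52 -17.5 -18.8 0 0; 0 0 -0.6 -20 -21.5 0 0; 0 0 -0.67 -22.5 -24.2 0 0; 0 0 -0.732 -25 -26.8 0 0",
  "grip_force": 30
}}

```text
time: 0.93
eef_pos: [0.4026, 0.2548, 0.2449]
tcp_rot: [-0.141, 0.99, -0.0, -0.0]
contact_force: [1.6, 0.4, -0.6]
opening: 0.005
```

```bash
python3 -c "
from h import *
inc(-.085,0,.245);where()"
```

```text
turn [-0.0001 -0.0005  0.0037] shift cm [-3.100e-01 -2.012e+01 -1.000e-02]
t 0.93 printer xy -0.08879265057487941 0.20117559723617146 z 0.24491111098729354 yawerr [-0.0001 -0.0005  0.0037] F [ 1.56  0.37 -0.63] op 0.004706736768961429
```

Call:
{"name": "servo_tool", "arguments": {
  "increments": "0 0 0 0 -3 0 0; 0 0 0 0 -6 0 0; 0 0 0 0 -9 0 0; 0 0 0 -0.1 -12 0 0; 0 0 0 -0.1 -15 0 0; 0 0 0 -0.2 -17.5 1 0; 0 0 0 -0.2 -19 3 0; 0 0 0 -0.2 -19.7 5 0; 0 0 0 -0.2 -19.7 7 0; 0 0 0 -0.2 -19.7 7 0"
}}

```text
time: 1.77
eef_pos: [0.456, 0.0673, 0.1706]
tcp_rot: [-0.138, 0.99, 0.001, -0.005]
contact_force: [-0.3, -0.1, -1.2]
opening: 0.001
```

```bash
python3 -c "
from h import *
inc(-.08,0,.128);where()
p,d=ctrl.read_camera('side');cv2.imwrite('pics/s1.png',p[:,:,::-1])"
```

```text
turn [ 0.0033 -0.0088 -0.0017] shift cm [-0.95 -0.64  4.25]
t 1.77 printer xy -0.08915042852991915 0.00623386161515602 z 0.1705982371248425 yawerr [ 0.0033 -0.0088 -0.0017] F [-0.26 -0.11 -1.24] op 0.000983805559520544
```

View pics/s1.png

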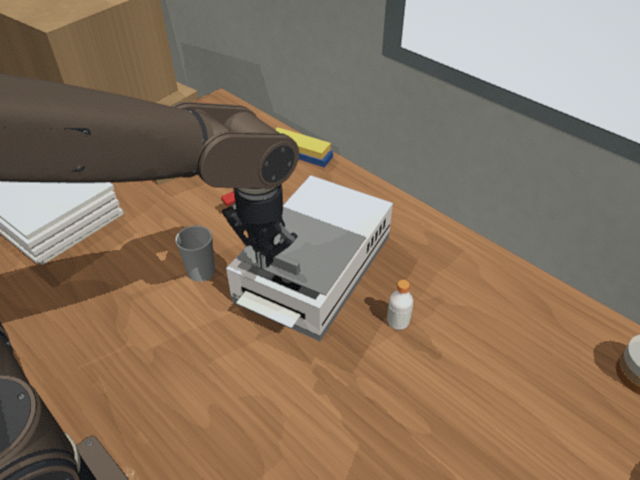

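The side view shows the shut fingers just in front of the rib at about (270,260), clear of it. I'll go down, then push.

Call:
{"name": "servo_tool", "arguments": {
  "increments": "0 0 0 0 -0.3 1.5 0; 0 0 0 0 -0.5 3 0; 0 0 0 0 -0.5 4.2 0; 0 0 0 0 -0.5 4.2 0; 0 0 0 0 -0.5 4.2 0; 0 0 0 0 -0.5 4.2 0"
}}

```text
time: 2.32
eef_pos: [0.4614, 0.0632, 0.1349]
tcp_rot: [-0.139, 0.99, -0.0, 0.001]
contact_force: [0.8, -0.3, 0.4]
opening: -0.001
```

```bash
python3 -c "
from h import *
inc(.066,0,.128);where()"
```

```text
turn [-0.0009  0.0023  0.0006] shift cm [-15.11  -0.09   0.73]
t 2.32 printer xy -0.08508231040521294 0.0007819871072909537 z 0.13493052952337775 yawerr [-0.0009  0.0023  0.0006] F [ 0.81 -0.29  0.36] op -0.0013779267162669414
```

Call:
{"name": "servo_tool", "arguments": {
  "increments": "0 0 0 -1 -0.1 0.6 0; 0 0 0 -2 -0.1 0.6 0; 0 0 0 -3 -0.1 0.6 0; 0 0 0 -4.5 -0.1 0.6 0; 0 0 0 -6 -0.1 0.6 0; 0 0 0 -7.5 -0.1 0.6 0; 0 0 0 -9 -0.1 0.6 0; 0 0 0 -10.5 -0.1 0.6 0; 0 0 0 -12 -0.1 0.6 0; 0 0 0 -13 -0.1 0.6 0"
}}

```text
time: 3.15
eef_pos: [0.5872, 0.0983, 0.1281]
tcp_rot: [-0.139, 0.99, -0.0, 0.0]
contact_force: [-3.0, -1.4, 1.1]
opening: -0.001
```

Call:
{"name": "servo_tool", "arguments": {
  "increments": "0 0 0 -0.5 0 0 0; 0 0 0 -1 0 0 0; 0 0 0 -1.5 0 0 0; 0 0 0 -1.8 0 0 0; 0 0 0 -2.1 0 0 0; 0 0 0 -2.1 0 0 0; 0 0 0 -2.1 0 0 0"
}}

```text
time: 3.73
eef_pos: [0.6061, 0.1037, 0.1273]
tcp_rot: [-0.139, 0.99, 0.0, 0.001]
contact_force: [-0.2, 0.0, -0.1]
opening: -0.003
```

```bash
python3 -c "
from h import *
inc(.068,0,.128);where()
p,d=ctrl.read_camera('side');cv2.imwrite('pics/s2.png',p[:,:,::-1])
p,d=ctrl.read_camera('top');cv2.imwrite('pics/t2.png',p[:,:,::-1])
where()"
```

```text
turn [-0.0001  0.001  -0.0002] shift cm [-0.28  0.02 -0.07]
t 3.73 printer xy 0.06519462959870918 -0.00019374491238498257 z 0.1273366610576291 yawerr [-0.0001  0.001  -0.0002] F [-0.19  0.05 -0.05] op -0.002622553359515137
t 3.83 printer xy 0.06501959477142524 -0.000213217841964829 z 0.12736460063509736 yawerr [-0.0001  0.0007 -0.0002] F [ 0.67 -0.29  0.08] op -0.002202043310509244
```

View pics/s2.png

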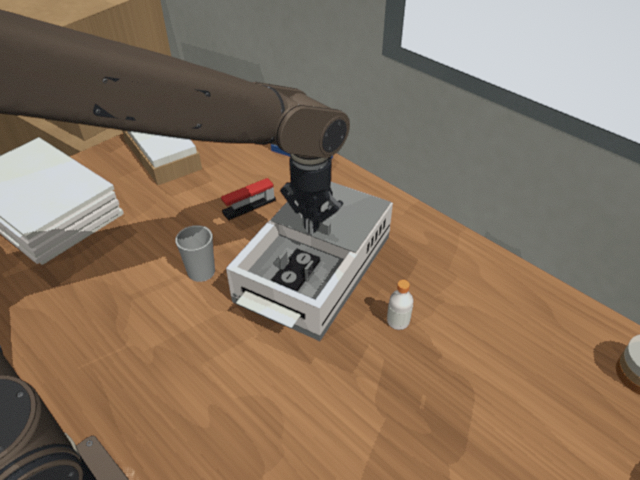

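The side view shows the cover nearly back and the cassette exposed at about (298,268). There is no stop force yet, so I'll push on gently.

Call:
{"name": "servo_tool", "arguments": {
  "increments": "0 0 0 -0.1 0 0 0; 0 0 0 -0.2 0 0 0; 0 0 0 -0.3 0 0 0; 0 0 0 -0.4 0 0 0; 0 0 0 -0.4 0 0 0"
}}

```text
time: 4.25
eef_pos: [0.6084, 0.1044, 0.1273]
tcp_rot: [-0.139, 0.99, -0.0, -0.002]
contact_force: [-5.3, -2.4, 4.3]
opening: -0.002
```

Call:
{"name": "servo_tool", "arguments": {
  "increments": "0 0 0 -0.1 0 0 0; 0 0 0 -0.2 0 0 0; 0 0 0 -0.2 0 0 0; 0 0 0 -0.2 0 0 0"
}}

```text
time: 4.58
eef_pos: [0.6085, 0.1044, 0.1273]
tcp_rot: [-0.14, 0.99, -0.001, -0.005]
contact_force: [-10.9, -4.1, 7.3]
opening: -0.0
```

```bash
python3 -c "
from h import *
where()"
```

```text
t 4.58 printer xy 0.06773790257865674 -0.00016012345903532098 z 0.12732438532504786 yawerr [ 0.0005 -0.0104  0.0007] F [-10.91  -4.07   7.26] op -8.473854362508318e-05
```

Call:
{"name": "servo_tool", "arguments": {
  "increments": "0 0 0 0.6 0 0 0; 0 0 0 1 0 -0.5 0; 0 0 0 1 0 -2 0; 0 0 0 1 0 -4 0; 0 0 0 1 0 -6 0; 0 0 0 1 0 -7 0;0 0 0 1 0 -7 0"
}}

```text
time: 5.17
eef_pos: [0.6041, 0.1027, 0.2012]
tcp_rot: [-0.139, 0.99, -0.0, 0.004]
contact_force: [0.8, -0.4, 0.8]
opening: -0.003
```

```bash
python3 -c "
from h import *
where()
for n in('side','top'):
    p,d=ctrl.read_camera(n);np.save(f'pics/{n}3.npy',d);cv2.imwrite(f'pics/{n}3.png',p[:,:,::-1])
p=cv2.imread('pics/side3.png');cv2.imwrite('pics/side3c.png',cv2.resize(p[200:340,220:400],None,fx=4.2,fy=4.2,interpolation=2))
p=cv2.imread('pics/top3.png');cv2.imwrite('pics/top3c.png',cv2.resize(p[190:330,220:400],None,fx=4.2,fy=4.2,interpolation=2))
"
```

```text
t 5.17 printer xy 0.06297049057668991 -0.0006321276566111219 z 0.20117142031760746 yawerr [-0.0019  0.0073  0.    ] F [ 0.77 -0.36  0.8 ] op -0.003100720279537493
```

View pics/side3c.png

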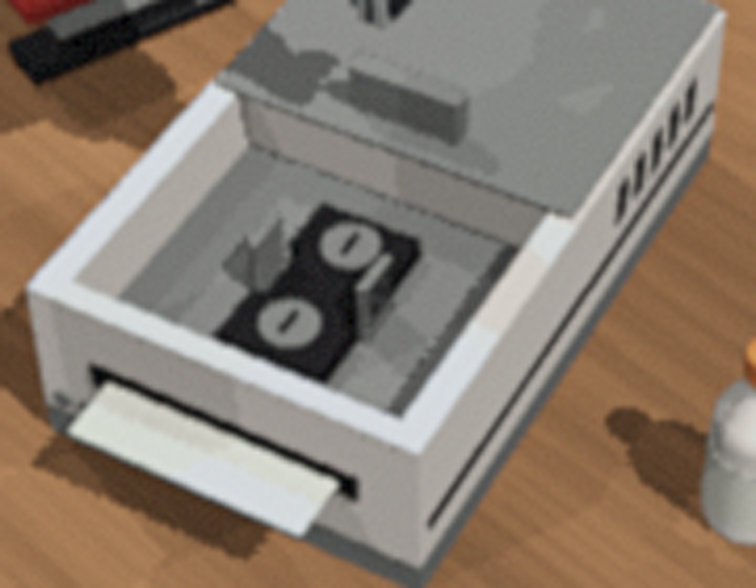

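View pics/top3c.png

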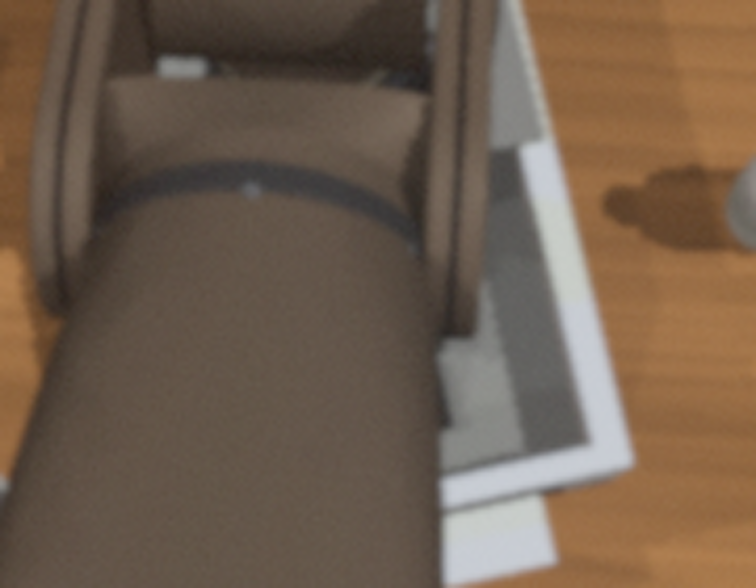

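```bash
python3 -c "
from h import *
Q=cloud('side',np.load('pics/side3.npy'));v=Q[...,:2]-BAY;px=v@X*1000;py=v@Y*1000;z=Q[...,2]*1000
m=(abs(px)<60)&(abs(py)<60)&(z>76)&(z<99)
for a,b in((-60,0),(0,60)):
    k=m&(py>a)&(py<b);print(k.sum(),'x',np.percentile(px[k],[2,50,98]),'y',np.percentile(py[k],[2,50,98]),'z',z[k].max())
    k&=z>88;print(k.sum(),'x',np.percentile(px[k],[2,50,98]),'y',np.percentile(py[k],[2,50,98]))
k=(abs(px)<60)&(abs(py)<60)&(z>67)&(z<73);print('body',np.percentile(px[k],[1,50,99]),np.percentile(py[k],[1,50,99]),np.median(z[k]))
# map render
im=cv2.imread('pics/side3.png');print([proj('side',w(sx*.012,sy*.0315,.094)).round(1) for sx in(-1,1) for sy in(-1,1)])
for sy,o in((1,.0315),(1,.0265),(-1,.0315),(-1,.0265)):
    a,b=[proj('side',w(sx*.012,sy*o,.094)) for sx in(-1,1)]
c=im[240:300,250:345];c=cv2.resize(c,None,fx=8,fy=8,interpolation=2)
for sy in(1,-1):
    pts=np.array([(proj('side',w(sx*.012,sy*o,zz))-[250,240]+.5)*8 for sx,o,zz in((-1,.0315,.094),(1,.0315,.094),(1,.0265,.094),(-1,.0265,.094))]).astype(int)
    cv2.polylines(c,[pts],True,(0,0,255) if sy>0 else (0,255,0),1)
pts=np.array([(proj('side',w(a*.0485,b*.027,.07))-[250,240]+.5)*8 for a,b in((-1,-1),(1,-1),(1,1),(-1,1))]).astype(int);cv2.polylines(c,[pts],True,(255,255,0),1)
cv2.imwrite('pics/side3d.png',c)
"
```

```text
78 x [-12.61259154  -4.092791     9.9038846 ] y [-33.29724376 -31.40189248 -26.70008846] z 98.30782676250938
40 x [-12.53781916  -2.70341607   9.47630584] y [-33.41882034 -31.03348312 -27.29795516]
79 x [-13.15321733  -4.14936592  10.73351567] y [24.7178014  26.77019083 31.36645   ] z 96.24395897329985
40 x [-12.64367882  -3.56616573  10.253567  ] y [25.15132737 27.33443148 31.87573319]
body [-49.40873586  -6.84288021  47.8258972 ] [-31.47622945  -0.67852595  27.26655163] 70.33206077474003
[array([306.4, 268.9]), array([278. , 257.4]), array([312.6, 260.8]), array([284.5, 249.7])]
```

View pics/side3d.png

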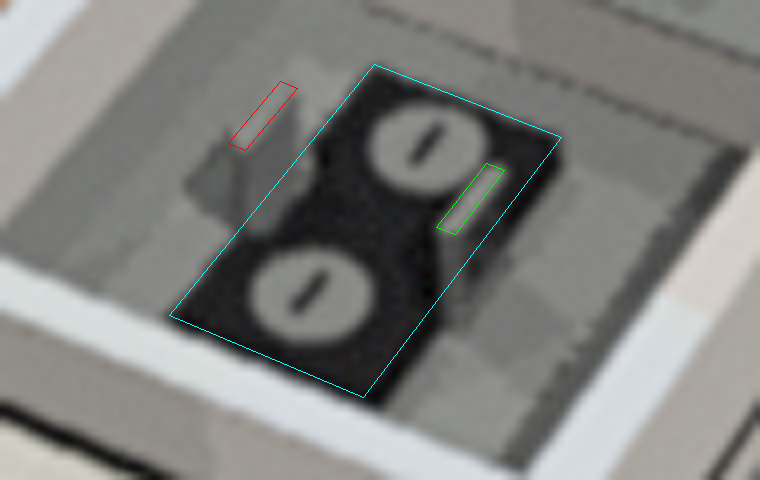

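Side crop: the predicted tab tops fall on the real tabs at crop positions (263,115) and (470,200). The body outline also fits, so bay centre and yaw are good to about 1 mm. I'll open and move over the bay.

Call:
{"name": "servo_tool", "arguments": {
  "increments": "0 0 0 1.2 0 0 4; 0 0 0 3 0 0 8.5; 0 0 0 5 0 0 8.5; 0 0 0 6.3 0 1 8.5; 0 0 0 6.3 0 3 8.5; 0 0 0 6.3 0 4 8.5; 0 0 0 6.3 0 5 8.5; 0 0 0 6.3 0 5 8.5; 0 0 0 6.3 0 5 8.5"
}}

```text
time: 6.02
eef_pos: [0.5412, 0.0853, 0.1462]
tcp_rot: [-0.139, 0.99, 0.0, -0.001]
contact_force: [-0.1, 0.0, -0.1]
opening: 0.996
```

```bash
python3 -c "
from h import *
where();inc(-.0005,-.0005,.079)
p,d=ctrl.read_camera('side');p=p[:,:,::-1];cv2.imwrite('pics/s4.png',cv2.resize(p[170:320,220:400],None,fx=4,fy=4,interpolation=2))
where();inc(-.0005,-.0005,.079)"
```

```text
t 6.02 printer xy -0.0022857181881181334 -9.461644308566073e-06 z 0.14619390092215975 yawerr [ 0.0007 -0.0021  0.    ] F [-0.09  0.04 -0.1 ] op 0.9963303844423861
turn [ 0.0007 -0.0021  0.    ] shift cm [-0.19 -0.05  6.72]
t 6.07 printer xy -0.0016370097799758639 -0.00023164658658447106 z 0.1472395928419343 yawerr [ 0.0001 -0.0002  0.    ] F [ 0.12 -0.6   0.45] op 0.997732232715521
turn [ 0.0001 -0.0002  0.    ] shift cm [-0.11 -0.03  6.82]
```

View pics/s4.png

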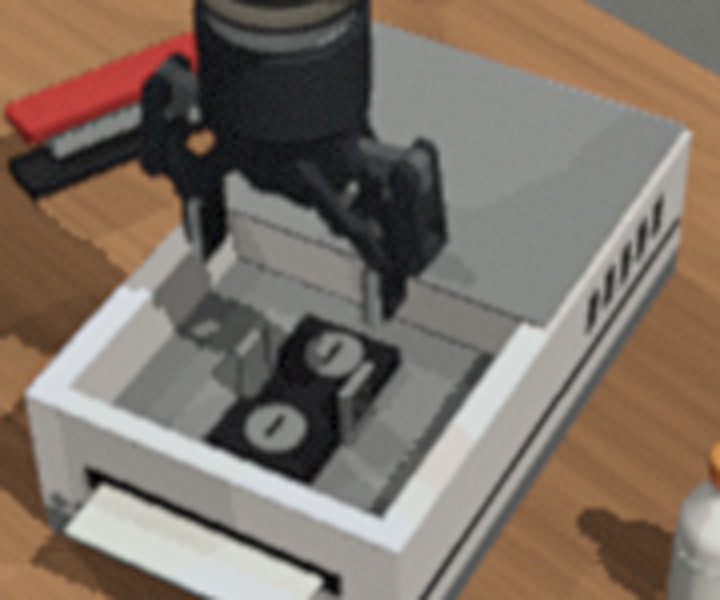

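The jaws are open and straddle both tabs, with the fingers at about (205,240) and (375,290) in the crop and the tabs below at (255,355) and (358,395). I'll go down with them open.

Call:
{"name": "servo_tool", "arguments": {
  "increments": "0 0 0 -0.1 0 1.5 8.5; 0 0 0 -0.1 0 3 8.5; 0 0 0 -0.1 0 4.5 8.5; 0 0 0 -0.1 0 5.7 8.5; 0 0 0 -0.1 0 6.5 8.5; 0 0 0 -0.1 0 6.7 8.5; 0 0 0 -0.1 0 6.7 8.5;0 0 0 -0.1 0 6.7 8.5;0 0 0 -0.1 0 6.7 8.5"
}}

```text
time: 6.82
eef_pos: [0.5432, 0.0854, 0.0814]
tcp_rot: [-0.139, 0.99, -0.0, 0.001]
contact_force: [0.0, -0.6, -0.4]
opening: 0.997
```

```bash
python3 -c "
from h import *
p,d=ctrl.read_camera('side');p=p[:,:,::-1];cv2.imwrite('pics/s5.png',cv2.resize(p[190:340,220:400],None,fx=4,fy=4,interpolation=2))
where();inc(-.0005,-.0005,.079)"
```

```text
t 6.87 printer xy -0.00036100180588401377 -0.00035934000850711866 z 0.08131136168511996 yawerr [-0.0005  0.0018  0.    ] F [ 0.66 -0.06 -0.73] op 0.9986436089315706
turn [-0.0005  0.0018  0.    ] shift cm [ 0.01 -0.01  0.23]
```

View pics/s5.png

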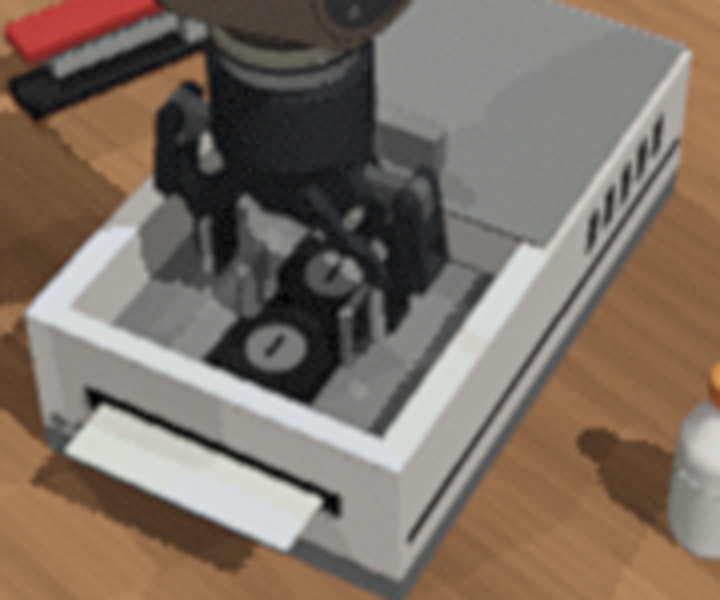

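The fingers are either side of the tabs with nothing between. I'll pinch.

Call:
{"name": "servo_tool", "arguments": {
  "increments": "0 0 0 0 0 0.2 7; 0 0 0 0 0 0.2 6; 0 0 0 0 0 0.2 5; 0 0 0 0 0 0.2 4; 0 0 0 0 0 0.2 4; 0 0 0 0 0 0.2 4; 0 0 0 0 0 0.2 4; 0 0 0 0 0 0.2 4",
  "grip_force": 30
}}

```text
time: 7.53
eef_pos: [0.5435, 0.0854, 0.0808]
tcp_rot: [-0.139, 0.99, -0.0, 0.001]
contact_force: [-3.5, 0.2, 9.0]
opening: 0.549
```

```bash
python3 -c "
from h import *
p,d=ctrl.read_camera('side');p=p[:,:,::-1];cv2.imwrite('pics/s6.png',cv2.resize(p[190:340,220:400],None,fx=4,fy=4,interpolation=2))
where();print(ctrl.get_state()['opening']*85.4)"
```

```text
t 7.58 printer xy -2.4385395117622493e-05 -0.0004719750302871633 z 0.0807834852810123 yawerr [-0.0007  0.0016  0.0002] F [-3.56  0.14  9.86] op 0.5429717107309555
46.3697840964236
```

View pics/s6.png

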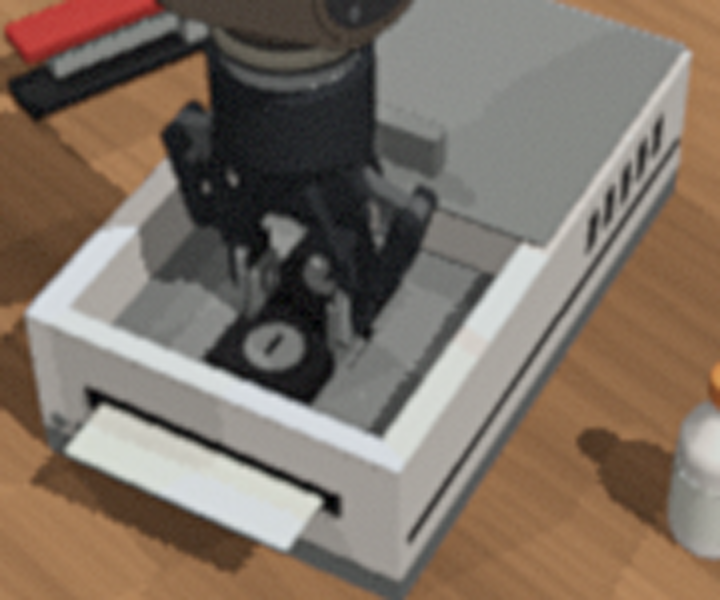

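Call:
{"name": "servo_tool", "arguments": {
  "increments": "0 0 0 0 0 0 4; 0 0 0 0 0 0 4; 0 0 0 0 0 0 4; 0 0 0 0 0 -0.3 4; 0 0 0 0 0 -0.6 4; 0 0 0 0 0 -1 4; 0 0 0 0 0 -1.4 4; 0 0 0 0 0 -1.8 4; 0 0 0 0 0 -2 4; 0 0 0 0 0 -2 4"
}}

```text
time: 8.42
eef_pos: [0.5428, 0.0855, 0.099]
tcp_rot: [-0.139, 0.99, -0.0, 0.001]
contact_force: [-0.4, -0.2, -1.2]
opening: 0.541
```

```bash
python3 -c "
from h import *
p,d=ctrl.read_camera('side');p=p[:,:,::-1];cv2.imwrite('pics/s7.png',cv2.resize(p[190:340,220:400],None,fx=4,fy=4,interpolation=2))
where()"
```

```text
t 8.47 printer xy -0.0008832217847785579 -0.00016672865156030478 z 0.09862797843671536 yawerr [-0.      0.0006 -0.0001] F [ 0.83  0.15 -2.86] op 0.542165543894952
```

View pics/s7.png

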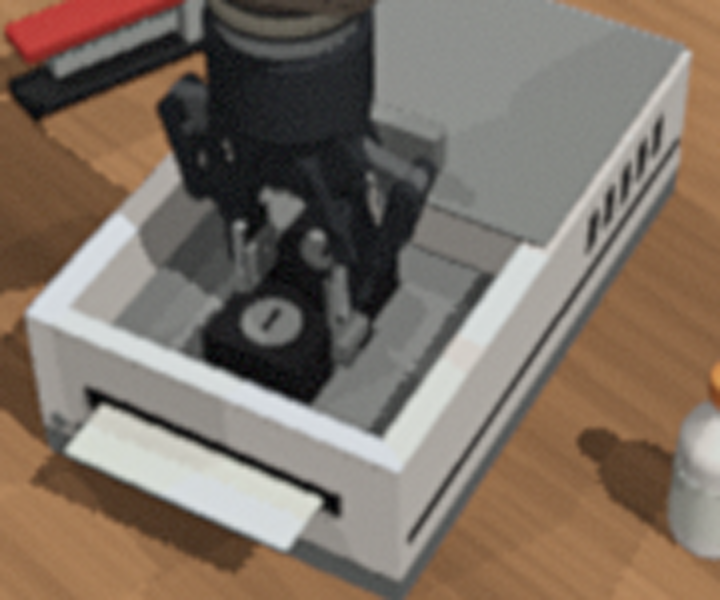

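The cassette came up with the gripper: its black front side now shows above the deck at about (265,360). The force is close to its weight, so I'll lift on.

Call:
{"name": "servo_tool", "arguments": {
  "increments": "0 0 0 0 0 -0.8 4; 0 0 0 0 0 -2 4; 0 0 0 0 0 -3.5 4; 0 0 0 0 0 -5 4; 0 0 0 0 0 -6.5 4; 0 0 0 0 0 -8 4; 0 0 0 0 0 -9 4; 0 0 0 0 0 -10 4; 0 0 0 0 0 -11 4; 0 0 0 0 0 -11.8 4"
}}

```text
time: 9.3
eef_pos: [0.5424, 0.0855, 0.2174]
tcp_rot: [-0.139, 0.99, 0.0, 0.0]
contact_force: [0.1, 0.9, -1.3]
opening: 0.538
```

Call:
{"name": "servo_tool", "arguments": {
  "increments": "0 0 0 0 0 -1 4; 0 0 0 0 0 -2 4; 0 0 0 0 0 -3 4; 0 0 0 0 0 -3.8 4; 0 0 0 0 0 -4.2 4; 0 0 0 0 0 -4.4 4; 0 0 0 0 0 -4.4 4; 0 0 0 0 0 -4.4 4; 0 0 0 0 0 -4.4 4; 0 0 0 0 0 -4.4 4"
}}

```text
time: 10.13
eef_pos: [0.5421, 0.0855, 0.2596]
tcp_rot: [-0.139, 0.99, 0.0, -0.001]
contact_force: [0.1, 0.0, -1.7]
opening: 0.544
```

```bash
python3 -c "
from h import *
p,d=ctrl.read_camera('side');np.save('pics/side8.npy',d);p=p[:,:,::-1];cv2.imwrite('pics/s8.png',cv2.resize(p[120:340,200:420],None,fx=2.7,fy=2.7,interpolation=2))
where()
Q=cloud('side',d);v=Q[...,:2]-BAY;px=v@X*1000;py=v@Y*1000;z=Q[...,2]*1000
dark=p.max(2)<60
print('T',ctrl.camera_info('side')['world_to_cam'][2,3])
k=(px<-43)&(px>-56)&(abs(py)<24)&(z>150)&(z<300);print(k.sum(),np.percentile(z[k],[1,2,50,98,99]),np.median(px[k]))
for a,b in((-24,-8),(-8,8),(8,24)):
    j=k&(py>a)&(py<b);print(j.sum(),z[j].min(),z[j].max())
k=(abs(px)<60)&(py<-22)&(py>-32)&(z>185)&(z<262)
for a,b in((-48,-36),(-36,-24),(24,36),(36,50)):
    j=k&(px>a)&(px<b);print(j.sum(),z[j].min() if j.any() else 0,z[j].max() if j.any() else 0)
"
```

```text
t 10.18 printer xy -0.0013183627410719783 -7.957643005741234e-05 z 0.25966228156658994 yawerr [ 0.0004 -0.0012 -0.    ] F [ 0.22  0.14 -1.73] op 0.5478351962973054
T 0.8223829478851168
568 [199.9529626  201.12814542 229.25174508 250.2194316  250.88841011] -49.32744927528595
190 199.33322135651366 251.9314097909492
192 198.40783545705875 251.64308322261752
186 197.77060301914673 252.1274129202864
96 198.29315611470076 251.41286557664077
86 199.94564342091647 250.5351687515338
80 199.67157826122707 249.70136242639617
67 198.4633781415175 248.7055267317315
```

View pics/s8.png

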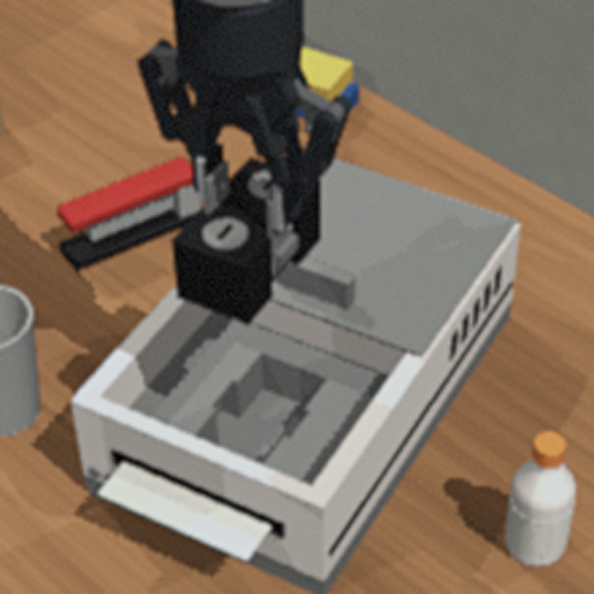

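The bay at about (270,400) is empty, and the cassette hangs level with its underside at about 0.199 m. I'll let it settle, then check the cover and how still it is.

Call:
{"name": "servo_tool", "arguments": {
  "increments": "0 0 0 0 0 0 4; 0 0 0 0 0 0 4; 0 0 0 0 0 0 4; 0 0 0 0 0 0 4; 0 0 0 0 0 0 4; 0 0 0 0 0 0 4"
}}

```text
time: 10.68
eef_pos: [0.5424, 0.0855, 0.2604]
tcp_rot: [-0.139, 0.99, -0.0, 0.0]
contact_force: [-0.6, -0.0, -2.3]
opening: 0.543
```

```bash
python3 -c "
from h import *
p,d=ctrl.read_camera('side')
where()
Q=cloud('side',d);v=Q[...,:2]-BAY;px=v@X*1000;py=v@Y*1000;z=Q[...,2]*1000
k=(px<-43)&(px>-56)&(abs(py)<24)&(z>150)&(z<300);print('cassette front z',np.percentile(z[k],[1,99]))
k=(px>60)&(px<110)&(abs(py)<32)&(z>126)&(z<138);print('rib x',np.percentile(px[k],[2,98]),k.sum())
k=(px>40)&(px<100)&(py<-40)&(py>-80)&(z>102)&(z<110);print('cover front x',np.percentile(px[k],[1,5]))
print(abs(ctrl.get_state()['dq']).max())"
```

```text
t 10.73 printer xy -0.001038120443215608 -0.00016274355577554223 z 0.2603640335684776 yawerr [ 0.      0.0001 -0.0001] F [-0.67  0.04 -1.96] op 0.5432203193753865
cassette front z [200.62102774 251.66106947]
rib x [76.9708697  90.04256693] 148
cover front x [63.51659993 64.99785134]
0.002699699421045751
```

```bash
python3 -c "
from plant import ctrl
print(ctrl.sign_off())"
```

```text
the job is handed in; nothing more can be done
None
```

The cassette is out of its bay and the job was handed in at about 10.7 s. I slid the cover back by pushing its rib with shut fingers until it met its stop. Then I pinched both catches at 30 N and lifted the cassette straight up 18 cm.

Last checks before handing in:
- **Cassette:** its underside is at about 0.200 m, 10 cm above the printer's top. It hangs level to within about 2 mm and is nearly still (joint speeds under 0.003 rad/s), with about 2 N of load on the wrist.
- **Cover:** the rib's centre measured about 84 mm and the front edge about 64–65 mm, against the expected 85 and 65 mm. I take it as fully back, because the push force rose to about 14 N at the stop while the arm stopped moving.
- **Bystanders:** the arm kept clear of the tumbler, glue and stapler, and they look unmoved in the pictures. I did not measure their positions again.

One reading disagreed: the opening of 0.54 comes to about 46 mm if taken as linear, where fully pinched catches should measure 51 mm. I put this down to a non-linear opening scale, since the barbs came free cleanly.

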